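# Take a blister pack off a display peg for a printer repair

## Robot

A 6-joint arm with a two-finger parallel gripper is mounted at the origin on the work surface. World frame = base frame: x ahead of the robot, y to its left, z up, the work surface at z = 0. Lengths are in m, angles in rad, forces in N, time in s.
With the tool pointing down it reaches from about 0.375 to 0.925 m from the base axis. Payload 5.7 kg.
Tool frame: the origin (TCP) lies midway between the tips of the shut fingers; the grasp point (between the pads) lies 19 mm behind it; z points along the fingers, y is the line along which they close (so a half turn about z gives the same grasp; the last joint's range is limited). The gripper opens to 88 mm and grips with 3 to 60 N. Pads are 20 mm wide; open, the fingers measure 115 mm over their backs; the gripper's body (75 mm by 178 mm) begins 61 mm behind the grasp point.
Start: joints at [1.163, 0.359, 1.51, -0, 1.272, -0.115], TCP at [0.173, 0.574, 0.223] pointing down, gripper open.
Joint ranges: [-2.97, 2.97], [-1.01, 2.36], [0.21, 2.38], [-0.96, 4.11], [0.2, 2.71], [-2.98, 2.98]. Speed limits (rad/s): [2.39, 2.39, 3.14, 3.14, 3.14, 3.14].

## Interface

Orientations are given as a unit quaternion [x, y, z, w].
In Python, from bench import move_ptp, servo_line, goto_joints, move_gripper, sleep, inverse_kinematics, capture, PlanningError, close_job, spot_in, silhouettes, current_clock, current_joint_pos, current_qvel, current_joint_torque, current_position, current_orientation, current_force, current_torque, current_finger_gap, current_grip_force gives the robot as it stands. Calls block until the motion is done:
- move_ptp(position, orientation): joint-space move of the TCP to a pose.
- servo_line(position, orientation=None, rate=0.15, contact_N=None): straight line of the TCP; orientation=None keeps the orientation; rate is the mean speed in m/s. With contact_N (N) it stops when the force on the tool has changed by that much, and returns True; else False.
- goto_joints(angles): joint-space move.
- move_gripper(opening): finger opening in m; the grip force is fixed at half the most; returns when the fingers have stopped.
- sleep(seconds).
- inverse_kinematics(position, orientation): joint angles nearest the present ones, or None.
- capture(name): name is "scene" or "top" or "wrist"; returns a dict with "image" (480x640x3 uint8, blue, green, red), "range_z" (480x640 float32, m along the optical axis (not along the pixel's ray), 0 where there is no reading), "intrinsics" (3x3 intrinsics, pixels), "R" (3x3) and "t" (3): a world point X has camera coordinates R X + t. Camera axes: x right, y down, z forward; pixel columns grow to the right and rows downward; lengths in m; the calibration is good to about 2 mm. A picture is of the moment at which its call begins.
A pose or a line that the arm cannot do raises PlanningError and nothing moves.
- close_job(): hands the job in; it is judged then, once.
Trained networks look in the newest picture that a camera, given by its name, has taken for a name from the list of things; names that differ only in an ending like _2 or _b are one class to them, and where a whole thing is asked for, a point or a joint stands for the part that bears it (a point fixed in the world has none). Each returns a list of dicts, best first, with "conf" (0 to 1); they miss things now and then, are a little off and sometimes report something else, mostly with a low value. They report only what shows in the picture. A call takes as long as a camera call. They do not tell look-alikes from the thing itself.
- spot_in(camera, query): "xy" ([column, row] in pixels, amid what is visible of it).
- silhouettes(camera, query): "region" (480x640 bool, what is visible of it) and "xy" ([column, row] in pixels, amid what is visible of it).
Readings, each from a call of its own:
- current_clock(): time.
- current_joint_pos(): joint angles.
- current_qvel(): joint speeds.
- current_joint_torque(): joint torques, N m.
- current_position(): TCP position.
- current_orientation(): TCP orientation.
- current_force(): force on the tool from outside, world axes, zero at the start.
- current_torque(): the same for the moment, N m.
- current_finger_gap(): finger opening in m.
- current_grip_force(): force on a finger pad.
Only numpy, scipy, OpenCV 4.12 (cv2) and the standard library are available. Lean on these libraries where they do the work, as an engineer would, in place of code of your own. Each camera call takes 0.05 s, during which the arm holds its last target. There are 200 camera calls.

## Task

Take the blister pack with the four-chamber damper block off its display peg: as you slide it off, lift its hang hole over the peg's upturned tip and do not force it. Then lower it, without dropping it, into the empty narrow pocket of the job tray and leave it standing upright there. Leave the other two packs hanging and the printhead and bottle where they are.

Things in the scene. Friction and masses are not known exactly. Their poses are not given: they have to be found in the camera images.
- damper_pack: The wanted pack, of middle height, holding a block of four narrow chambers side by side. Clear rigid bubble 26 (x) x 56 (y) x 72 mm high; above it, in the middle plane, a flat white header 3 x 56 x 40 mm; 112 mm high in all, 40 to 90 g. Origin: centre of its underside; z up, x along its peg, y across its width. Best gripped across the 56 mm width, high on the bubble, one finger each side of the peg.
- damper_pack_hole (a point): Top of the damper pack's hang hole, 100 mm above the pack's origin, resting on the peg's wire at the start. The hole goes through the header along x: a slot 30 mm wide from 83 to 93 mm above the origin, with a notch 10 mm wide above its middle from 93 to 100 mm (17 mm high in all).
- roller_pack: Bystander, short pack (bubble 28 x 56 x 50 mm, same header, 90 mm in all) with a shaft and two round rollers. Same axes, origin under its centre. Hangs on another peg.
- cartridge_pack: Bystander, tall narrow pack (bubble 26 x 42 x 94 mm, header 42 wide, 134 mm in all) with one cartridge. Same axes, origin under its centre. Hangs on another peg. The three packs may be on any of the pegs.
- stand: Display stand, fixed: uprights at y = -200 and +200 mm, crossbar 14 x 430 x 20 mm along its y, centred 200 mm above the bench (highest point 213 mm). Origin on the bench under the crossbar's middle, z up. Three wire pegs point along its -x at y = -130, 0 and +130 mm, one pack on each. The packs start 110 to 145 mm out from the origin's y-z plane.
- tray: Grey job tray, fixed: 142 (x) x 112 (y) mm outside, floor 5 mm thick, walls 4 mm thick, their tops 35 mm above the bench. Origin on the bench under its centre. A divider along y parts it into an empty narrow pocket on the -x side and a wide one on the +x side, where the printhead lies.
- pocket (a point): Centre of the narrow pocket's floor, 5 mm above the bench, axes as the tray's. The pocket is 44 mm (x) by 104 mm (y) inside and 30 mm deep.
- printhead: Bystander: black printhead 46 x 58 x 32 mm lying in the wide pocket; origin under its centre.
- bottle: Bystander: small white bottle, 44 mm in diameter, 70 mm high, standing on the bench; origin under its centre.
- middle_tip (a point): Tip of the middle peg, at x = -175, y = 0, z = 210 mm of the stand; the other two tips lie 130 mm to either side along y. Each peg is a round steel wire 5 mm thick; its axis runs level at 200 mm height from the crossbar to x = -165 mm, then turns up at 45 degrees to the tip, 10 mm further out and 10 mm higher, which has a round end.
Not all that is in view belongs to the job. There is more than one size of the tray; the job needs the smallest.

How it is judged:
By the outcome, as a careful person would: the job done as asked, in the order asked, and still so for the second after the job is handed in, with the robot touching nothing.
It also fails if it takes over 51 s, if anything falls off the work surface, if the arm or the gripper's body presses on something with over 40 N, if the wrist force passes 120 N, or if a joint passes its speed limit or range.

## Working session

There is one attempt and no reset: what is moved stays moved. The work goes in short steps, each a Python script; the robot and the scene stay as the last script left them, time stands still between calls to the robot, and variables do not carry over. Pictures are saved under pics/ and viewed, at most 10 in all, crops included, and the job is handed in when it is done.

```bash
mkdir -p pics; ls; cat > h.py <<'E'
import numpy as np, cv2
from bench import *
def world(c, mask=None):
    z=c["range_z"]; v,u=np.nonzero((z>0)&(mask if mask is not None else True))
    d=z[v,u]; K=c["intrinsics"]
    P=np.stack([(u-K[0,2])/K[0,0]*d,(v-K[1,2])/K[1,1]*d,d],1)
    return (P-c["t"])@c["R"]
E
python3 - <<'E'
from h import *
ims=[]
for n in ("scene","top"):
    c=capture(n); np.savez(f"/tmp/{n}.npz",**c); cv2.imwrite(f"pics/{n}.png",c["image"])
    print(n,"cam at",-c["R"].T@c["t"],c["R"][2])
    for q in ("damper_pack","roller_pack","cartridge_pack","stand","tray","printhead","bottle"):
        for s in silhouettes(n,q)[:3]:
            P=world(c,s["region"]); 
            print(n,q,round(s["conf"],2),np.round(s["xy"]),s["region"].sum(),np.round(np.median(P,0),3) if len(P) else None,np.round(np.percentile(P,[2,98],axis=0),3).tolist() if len(P) else None)
    for q in ("middle_tip","damper_pack_hole","pocket"):
        print(n,q,[(round(s["conf"],2),np.round(s["xy"])) for s in spot_in(n,q)[:3]])
print(current_clock(),current_orientation())
E
```

```text
pics
scene cam at [ 1.17745713 -0.52195177  0.84626993] [-0.66946325  0.37180184 -0.64310369]
scene damper_pack 0.64 [439. 210.] 1011 [0.527 0.146 0.16 ] [[0.507, 0.125, 0.107], [0.535, 0.18, 0.215]]
scene damper_pack 0.2 [265. 312.] 2925 [ 0.48  -0.271  0.017] [[0.422, -0.329, 0.002], [0.569, -0.211, 0.037]]
scene roller_pack 0.61 [489. 195.] 795 [0.544 0.274 0.168] [[0.524, 0.254, 0.127], [0.555, 0.31, 0.215]]
scene cartridge_pack 0.58 [382. 228.] 955 [0.511 0.019 0.15 ] [[0.49, 0.004, 0.087], [0.517, 0.045, 0.215]]
scene stand 0.91 [457. 239.] 6586 [0.643 0.123 0.081] [[0.518, -0.07, 0.003], [0.708, 0.357, 0.214]]
scene tray 0.94 [259. 312.] 2894 [ 0.48  -0.27   0.018] [[0.421, -0.329, 0.003], [0.569, -0.211, 0.037]]
scene tray 0.73 [229. 240.] 4856 [ 0.229 -0.253  0.022] [[0.134, -0.337, 0.002], [0.341, -0.172, 0.051]]
scene tray 0.61 [146. 380.] 9641 [ 0.519 -0.534  0.012] [[0.415, -0.616, 0.002], [0.628, -0.446, 0.051]]
scene printhead 0.87 [270. 320.] 640 [ 0.519 -0.27   0.025] [[0.49, -0.294, 0.008], [0.535, -0.24, 0.038]]
scene bottle 0.47 [402. 240.] 143 [0.459 0.104 0.05 ]
[... 819 characters left out ...]
02], [0.62, -0.441, 0.051]]
top tray 0.74 [388. 244.] 2439 [ 0.484 -0.272  0.006] [[0.424, -0.326, 0.0], [0.564, -0.211, 0.037]]
top tray 0.63 [379. 351.] 6386 [ 0.23  -0.255  0.007] [[0.136, -0.332, 0.002], [0.333, -0.173, 0.051]]
top printhead 0.86 [385. 232.] 472 [ 0.509 -0.264  0.027] [[0.488, -0.292, 0.014], [0.533, -0.237, 0.036]]
top bottle 0.64 [226. 254.] 334 [0.447 0.1   0.046] [[0.427, 0.084, -0.0], [0.468, 0.125, 0.071]]
top middle_tip [(0.79, array([198., 165.]))]
top damper_pack_hole [(0.84, array([196., 222.]))]
top pocket [(0.8, array([499., 228.])), (0.76, array([386., 243.])), (0.75, array([379., 348.]))]
1.1 [ 1.45877317e-01  9.89302686e-01 -5.90748313e-05 -2.71206782e-05]
```

```bash
python3 - <<'E'
from h import *
S=np.load("/tmp/scene.npz"); T=np.load("/tmp/top.npz")
a=cv2.resize(S["image"][150:380,180:560],None,fx=2,fy=2); cv2.imwrite("pics/a.png",a)
b=cv2.resize(T["image"][120:320,100:480],None,fx=2,fy=2); cv2.imwrite("pics/b.png",b)
for nm,c in (("S",S),("T",T)):
    P=world(c)
    # crossbar top
    m=(P[:,2]>.195)&(P[:,2]<.222)&(P[:,0]>.58)&(P[:,0]<.78)&(P[:,1]>-.15)&(P[:,1]<.42)
    Q=P[m][:,:2].astype(np.float32); print(nm,"bar",cv2.minAreaRect(Q),np.percentile(P[m][:,2],[5,50,95]), cv2.fitLine(Q,cv2.DIST_HUBER,0,.01,.01).ravel())
    m=(P[:,2]>.027)&(P[:,2]<.045)&(P[:,0]>.39)&(P[:,0]<.6)&(P[:,1]>-.36)&(P[:,1]<-.18)
    r=cv2.minAreaRect(P[m][:,:2].astype(np.float32)); print(nm,"tray",r,cv2.boxPoints(r).tolist())
    # headers and bubbles
    for n,y in (("cart",.02),("damp",.15),("roll",.28)):
        m=(P[:,0]>.46)&(P[:,0]<.6)&(abs(P[:,1]-y)<.05)
        h=m&(P[:,2]>.19)&(P[:,2]<.218); bb=m&(P[:,2]>.08)&(P[:,2]<.178)
        for k,q in (("hdr",h),("bub",bb)):
            print(nm,n,k,q.sum(),np.round(np.percentile(P[q],[3,50,97],axis=0),4).tolist(), cv2.minAreaRect(P[q][:,:2].astype(np.float32)))
E
```

```text
S bar ((0.622353196144104, 0.14384573698043823), (0.4307045638561249, 0.0909557044506073), 88.32527160644531) [0.19696541 0.20965868 0.21449736] [0.09153561 0.9958018  0.6478464  0.11115293]
S tray ((0.49387326836586, -0.26879769563674927), (0.14695188403129578, 0.11412996053695679), 5.970628261566162) [[0.4148600995540619, -0.2196851372718811], [0.42673173546791077, -0.3331959843635559], [0.5728864669799805, -0.31791025400161743], [0.5610147714614868, -0.20439940690994263]]
S cart hdr 278 [[0.467, 0.0063, 0.1925], [0.5035, 0.0224, 0.2036], [0.5887, 0.045, 0.2159]] ((0.5288311243057251, 0.01728837564587593), (0.041769254952669144, 0.13700151443481445), 72.47480010986328)
S cart bub 756 [[0.4902, 0.0043, 0.0886], [0.5121, 0.0167, 0.1377], [0.5162, 0.0428, 0.1761]] ((0.5086523294448853, 0.021315056830644608), (0.04697852581739426, 0.028876706957817078), 56.2017707824707)
S damp hdr 308 [[0.4764, 0.1278, 0.1924], [0.5209, 0.1519, 0.2033], [0.5919, 0.1798, 0.2162]] ((0.532143235206604, 0.14941251277923584), (0.05439702421426773, 0.12276002764701843), 63.65410232543945)
S damp bub 746 [[0
[... 1562 characters left out ...]
5327641367912292, 0.15814997255802155), (0.12317270040512085, 0.05279276520013809), 13.283252716064453)
T damp bub 375 [[0.5049, 0.1268, 0.1107], [0.514, 0.143, 0.1715], [0.5311, 0.1802, 0.1767]] ((0.5193533301353455, 0.15449516475200653), (0.056285515427589417, 0.026201600208878517), 84.69677734375)
T roll hdr 230 [[0.4864, 0.2586, 0.1956], [0.538, 0.2831, 0.2021], [0.594, 0.3056, 0.2153]] ((0.5405210256576538, 0.2837029695510864), (0.11001400649547577, 0.051317159086465836), 17.515094757080078)
T roll bub 391 [[0.5234, 0.255, 0.1314], [0.5338, 0.2703, 0.172], [0.551, 0.3088, 0.1763]] ((0.5387099981307983, 0.28289520740509033), (0.05713407322764397, 0.028421523049473763), 84.86249542236328)
```

View pics/a.png

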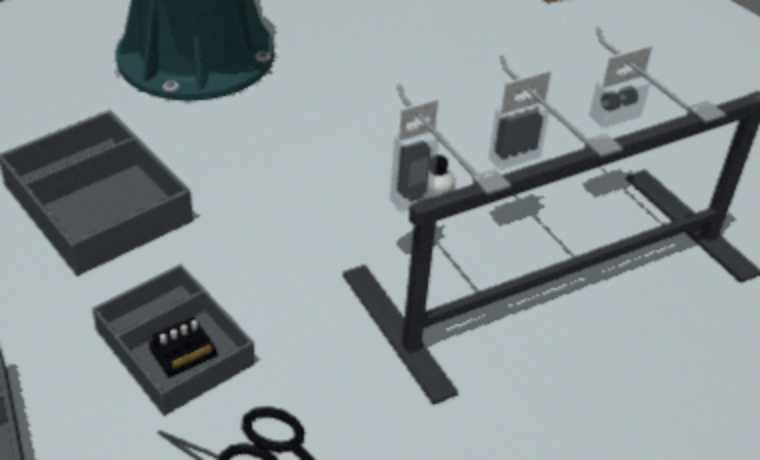

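View pics/b.png

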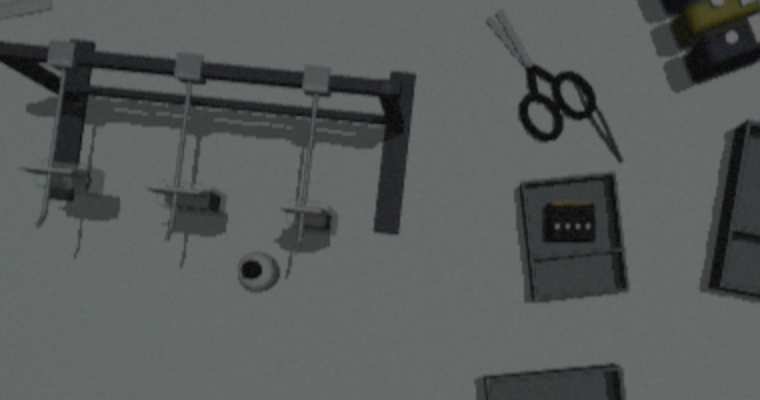

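```bash
cat >> h.py <<'E'
from scipy.spatial.transform import Rotation as Ro
def down(yaw):  # tool down, tool y along (-sin yaw, cos yaw)
    s,c=np.sin(yaw),np.cos(yaw)
    return Ro.from_matrix(np.array([[-c,-s,0],[-s,c,0],[0,0,-1]])).as_quat()
E
python3 - <<'E'
from h import *
T=np.load("/tmp/top.npz"); P=world(T)
m=(P[:,2]>.204)&(P[:,2]<.222)&(abs(P[:,0]-.088*(P[:,1]-.145)-.646)<.012)&(P[:,1]>-.07)&(P[:,1]<.36)
l=cv2.fitLine(P[m][:,:2].astype(np.float32),cv2.DIST_HUBER,0,.001,.001).ravel(); print("bar",l,m.sum(),np.degrees(np.arctan2(l[0],l[1])),np.percentile(P[m][:,1],[0,100]))
p=current_position(); servo_line([p[0],p[1],.36],rate=.3)
move_ptp([.50,.156,.36],down(np.radians(-5.1)))
c=capture("wrist"); np.savez("/tmp/wrist.npz",**c); cv2.imwrite("pics/w.png",c["image"])
print(-c["R"].T@c["t"],c["R"][2],current_position(),current_clock())
for q in("damper_pack","damper_pack_hole","middle_tip"): print(q,[(round(s["conf"],2),np.round(s["xy"])) for s in spot_in("wrist",q)[:3]])
E
```

```text
bar [0.0918738  0.99577063 0.6445138  0.14218108] 1695 5.271415 [-0.06929371  0.35845428]
[0.42915813 0.1625081  0.5206219 ] [ 0.25594118 -0.02205369 -0.96644076] [0.4997908  0.15680014 0.35991272] 3.675
damper_pack [(0.64, array([313., 234.]))]
damper_pack_hole [(0.93, array([322., 233.]))]
middle_tip [(0.6, array([314., 290.]))]
```

View pics/w.png

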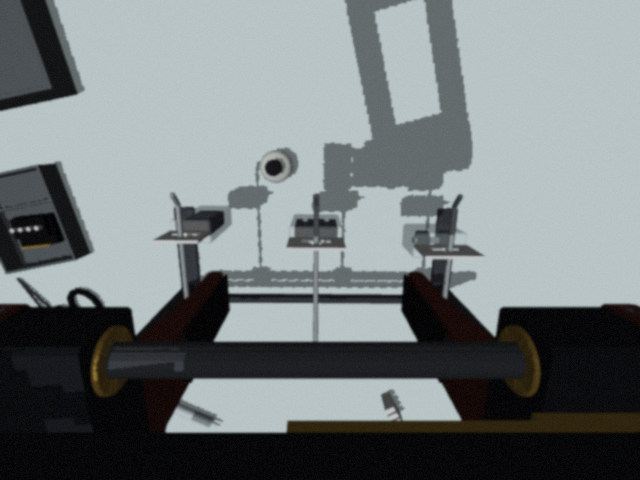

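The wrist view shows the damper header edge-on at about (316, 242). The peg tip is at about (317, 195), and the wire passes mid-header. I'll measure these precisely.

```bash
python3 - <<'E'
from h import *
W=np.load("/tmp/wrist.npz"); T=np.load("/tmp/top.npz"); S=np.load("/tmp/scene.npz")
ya=np.radians(-5.27); X=np.array([np.cos(ya),np.sin(ya)]); Y=np.array([-np.sin(ya),np.cos(ya)])
for n,c in(("W",W),("T",T),("S",S)):
    P=world(c); xs=P[:,:2]@X; ys=P[:,:2]@Y
    L=np.c_[xs,ys,P[:,2]]
    o=np.array([.52,.154]); near=(abs(xs-o@X)<.08)&(abs(ys-o@Y)<.045)
    f=lambda m:(m.sum(),np.round(np.percentile(L[m],[1,5,50,95,99],axis=0),4).tolist()) if m.sum() else 0
    print(n,"centre",o@X,o@Y)
    h=near&(P[:,2]>.18)&(P[:,2]<.222)&(abs(xs-o@X)<.02)&(abs(ys-o@Y)>.008); print(" header",f(h))
    w=near&(P[:,2]>.19)&(abs(ys-o@Y)<.012)&(xs>o@X+.02); print(" wire in",f(w))
    w=near&(P[:,2]>.19)&(P[:,2]<.225)&(abs(ys-o@Y)<.015)&(xs<o@X-.015); print(" wire out",f(w))
    for s in(1,2,3,4,5,6):
        k=w&(abs(xs-(o@X-.01*s-.005))<.005); 
        if k.sum(): print("   ",s,k.sum(),np.round(L[k].mean(0),4))
    b=near&(P[:,2]>.165)&(P[:,2]<.179)&(abs(xs-o@X)<.03); print(" bubtop",f(b))
E
```

```text
W centre 0.5036571429002328 0.20111062230915241
 header (np.int64(508), [[0.4997, 0.1751, 0.1804], [0.4998, 0.1767, 0.1831], [0.5002, 0.2109, 0.2032], [0.503, 0.2287, 0.2136], [0.5034, 0.2305, 0.2141]])
 wire in (np.int64(274), [[0.5243, 0.2008, 0.1984], [0.5267, 0.2009, 0.1989], [0.5526, 0.2029, 0.2006], [0.5802, 0.205, 0.2021], [0.5828, 0.2051, 0.2024]])
 wire out (np.int64(203), [[0.4507, 0.2005, 0.1989], [0.4522, 0.2006, 0.1997], [0.4685, 0.2025, 0.2013], [0.4864, 0.2045, 0.2104], [0.488, 0.2052, 0.2116]])
    1 26 [0.4859 0.2026 0.2007]
    2 50 [0.4786 0.2025 0.2007]
    3 55 [0.4685 0.2025 0.2007]
    4 51 [0.4582 0.2027 0.2057]
    5 21 [0.452  0.2027 0.2103]
 bubtop (np.int64(671), [[0.4884, 0.1757, 0.1652], [0.4886, 0.1779, 0.1688], [0.4943, 0.1996, 0.1728], [0.5002, 0.2275, 0.1755], [0.5064, 0.2297, 0.178]])
T centre 0.5036571429002328 0.20111062230915241
 header (np.int64(69), [[0.5013, 0.1741, 0.1822], [0.5014, 0.1747, 0.1851], [0.5019, 0.1915, 0.2098], [0.5042, 0.2285, 0.2155], [0.5044, 0.2297, 0.2161]])
 wire in (np.int64(74), [[0.5247, 0.1992, 0.1976], [0.5267, 0.1994
[... 685 characters left out ...]
5041, 0.1925, 0.2007], [0.5066, 0.2274, 0.2158], [0.5083, 0.2313, 0.2171]])
 wire in (np.int64(59), [[0.5253, 0.1985, 0.1994], [0.5282, 0.1991, 0.2002], [0.5543, 0.2008, 0.2025], [0.5809, 0.2035, 0.2046], [0.5828, 0.2039, 0.2051]])
 wire out (np.int64(34), [[0.4536, 0.1986, 0.2002], [0.455, 0.1992, 0.2008], [0.4656, 0.2008, 0.2036], [0.4847, 0.2042, 0.2136], [0.4851, 0.2055, 0.2143]])
    1 3 [0.4849 0.2007 0.203 ]
    2 7 [0.4775 0.2012 0.2025]
    3 11 [0.4677 0.2007 0.2038]
    4 12 [0.4577 0.2016 0.2082]
    5 1 [0.4531 0.2047 0.2096]
 bubtop (np.int64(195), [[0.4914, 0.1724, 0.1654], [0.4991, 0.1739, 0.1662], [0.5116, 0.1932, 0.1739], [0.5169, 0.2218, 0.1775], [0.5187, 0.2256, 0.1786]])
```

```bash
cat >> h.py <<'E'
ya=np.radians(-5.27); X=np.r_[np.cos(ya),np.sin(ya),0]; Y=np.r_[-np.sin(ya),np.cos(ya),0]; Z=np.r_[0,0,1.]
G=.5015*X+.2027*Y+.141*Z; q=down(ya)
E
python3 - <<'E'
from h import *
print(current_finger_gap(),current_force())
servo_line(G+.09*Z,q,rate=.25)
print(servo_line(G,q,rate=.1,contact_N=8),current_position()-G)
f0=np.array(current_force()); 
move_gripper(.045); sleep(.2)
print(current_finger_gap(),current_grip_force(),np.round(np.array(current_force())-f0,2),current_clock())
c=capture("scene"); cv2.imwrite("pics/g.png",cv2.resize(c["image"][130:290,320:540],None,fx=3,fy=3))
E
```

```text
0.08794041334608706 [-0.02622081  0.33080972  0.16337911]
False [0.00062724 0.00011975 0.00067511]
0.05593211682845452 30.000072196125984 [0.04 0.09 1.14] 6.35
```

View pics/g.png

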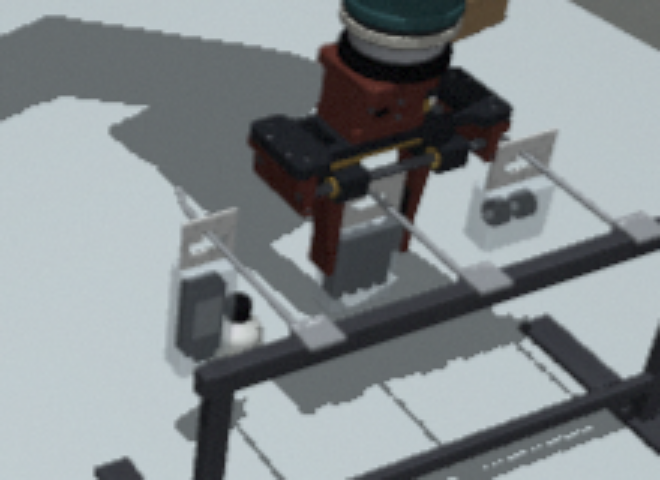

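The picture shows the damper pack held between the fingers, one on each side of the peg. The grip caused almost no side load. Next I lift it and slide it off along the peg.

```bash
python3 - <<'E'
from h import *
p0=np.array(current_position()); f0=np.array(current_force())
for d,l,r in((0,6,.02),(20,6,.06),(37,6,.05),(49,17,.02),(68,17,.04),(75,60,.1)):
    t=p0-d*1e-3*X+l*1e-3*Z
    h=servo_line(t,q,rate=r,contact_N=4)
    print(d,l,h,np.round((current_position()-t)*1e3,1),np.round(np.array(current_force())-f0,2),round(current_clock(),2),current_finger_gap())
    if h: break
c=capture("scene"); cv2.imwrite("pics/s.png",cv2.resize(c["image"][110:290,300:540],None,fx=3,fy=3))
E
```

```text
0 6 False [0.  0.  0.1] [-0.75  0.61 -2.17] 6.85 0.0560739563516927
20 6 False [-0.4  0.1  0.1] [-0.36 -0.55 -2.03] 7.33 0.05604517821720589
37 6 False [-0.2  0.   0.1] [-0.43 -0.06 -1.92] 7.83 0.05590815787829128
49 17 False [ 0.1 -0.  -0. ] [-0.25 -0.26 -1.52] 8.79 0.05572840153594536
68 17 False [0.1 0.1 0.1] [-0.6  -0.35 -1.12] 9.42 0.05600768734921613
75 60 False [ 0.1 -0.  -0.1] [ 0.3   0.02 -2.63] 10.0 0.05584233693749692
```

View pics/s.png

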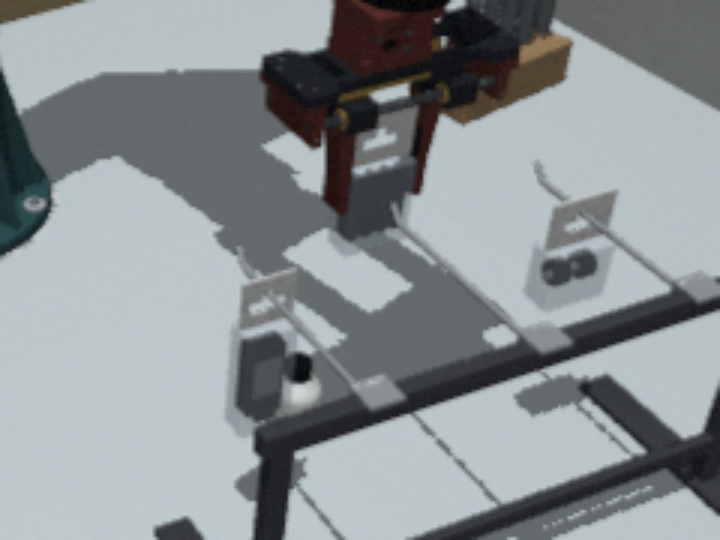

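The pack is off the peg and held upright, and both bystander packs are still hanging. Next is the pocket.

```bash
python3 - <<'E'
from h import *
yt=np.radians(6.3); C=np.r_[.494,-.2687,0]-.045*np.r_[np.cos(yt),np.sin(yt),0]; qt=down(yt)
p=np.array(current_position()); servo_line(p*[1,1,0]+[0,0,.33],q,rate=.2)
move_ptp(C+.33*Z,qt); servo_line(C+.13*Z,qt,rate=.2); sleep(.2)
c=capture("wrist"); cv2.imwrite("pics/p.png",c["image"])
print(current_position(),current_clock(),current_finger_gap())
E
```

```text
[ 0.44974461 -0.27399517  0.13083548] 13.8417 0.05600382909563385
```

View pics/p.png

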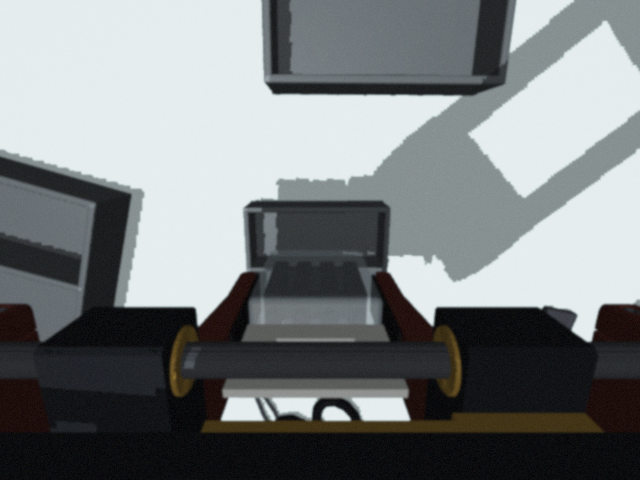

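The tray (columns 245–390) is centred under the held pack (about 318) and parallel to it. I'll lower the pack until it touches.

```bash
python3 - <<'E'
from h import *
p=np.array(current_position()); f=lambda z:np.r_[p[:2],z]
h=servo_line(f(.055),rate=.08,contact_N=5); print(h,current_position())
if not h:
    h=servo_line(f(.037),rate=.012,contact_N=3); print(h,current_position(),current_force(),current_clock())
c=capture("scene"); np.savez("/tmp/s2.npz",**c)
cv2.imwrite("pics/l.png",cv2.resize(c["image"][200:400,150:400],None,fx=3,fy=3))
E
```

```text
False [ 0.45011746 -0.27427688  0.05539557]
True [ 0.44966842 -0.2739567   0.04376902] [-0.02249886 -0.28304726  4.05284232] 15.875
```

View pics/l.png

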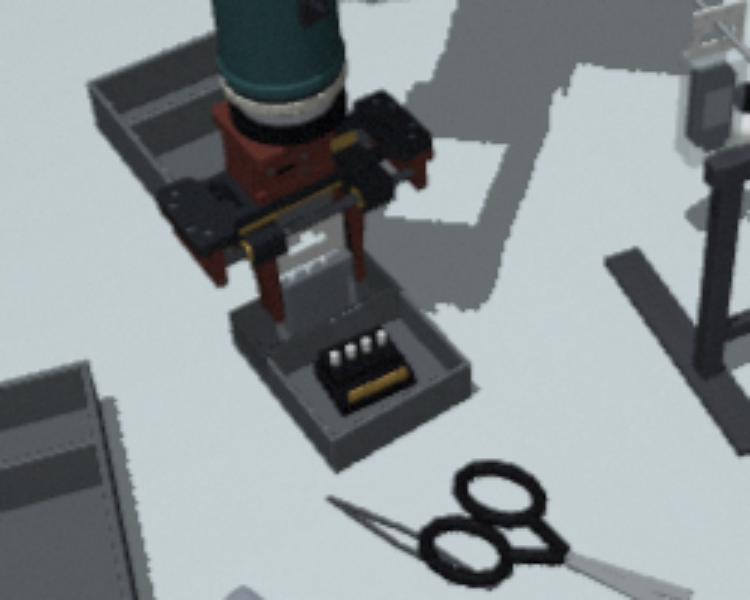

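Contact came at z = 0.0438 m, against 0.044 m predicted for the floor. The pack is standing in the narrow pocket, so I'll release it and retreat.

```bash
python3 - <<'E'
from h import *
p=np.array(current_position())
move_gripper(.080); sleep(.3)
print(servo_line(np.r_[p[:2],.10],rate=.05,contact_N=5)); servo_line(np.r_[p[:2],.30],rate=.2)
move_ptp([.35,-.30,.33],current_orientation()); sleep(.3)
c=capture("scene"); cv2.imwrite("pics/e.png",cv2.resize(c["image"][150:380,180:560],None,fx=2,fy=2))
for n in("damper_pack",):
  for s in silhouettes("scene",n)[:1]:
    P=world(c,s["region"]); print(s["conf"],np.round(np.percentile(P,[2,50,98],axis=0),3).tolist())
print(current_clock())
E
```

```text
False
20.15
```

View pics/e.png

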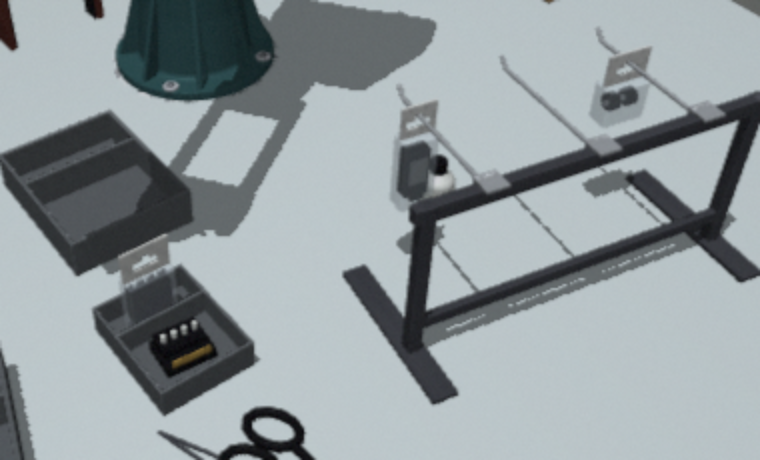

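The pack stands upright in the narrow pocket at about (148, 285). The other two packs, the printhead and the bottle have not moved.

```bash
python3 -c "
from bench import *
print(close_job())"
```

```text
the job is handed in; nothing more can be done
None
```

The damper pack was lifted off its peg without forcing, now stands upright in the small tray's narrow pocket with everything else unmoved, and the job is handed in at about 20 s of the 51 s limit; the verdict was not shown.

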